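Switch the dust extractor to the sanding block's station

ROBOT

A 6-joint arm with a two-finger parallel gripper is mounted at the origin on the work surface. World frame = base frame: x ahead of the robot, y to its left, z up, the work surface at z = 0. Lengths are in m, angles in degrees, forces in N, time in s.
With the tool pointing down it reaches from about 0.25 to 0.725 m from the base axis. Payload 9.7 kg.
Tool frame: the origin (TCP) lies midway between the tips of the shut fingers; the grasp point (between the pads) lies 19 mm behind it (bot.pinch_z is the distance from the TCP to the grasp point, in m); z points along the fingers, y is the line along which they close (so a half turn about z gives the same grasp; the last joint's range is limited). The gripper opens to 85 mm and grips with 20 to 120 N. Pads are 22 mm wide; open, the fingers measure 114 mm over their backs; the gripper's body (76 mm by 85 mm) begins 54 mm behind the grasp point. The pads swing forward as they close: fully open they stand 13 mm farther back than shut.
Start: joints at [63.025, 4.979, 10.078, 95.1, 0, 90], TCP at [0.249, 0.49, 0.231] pointing down, gripper open.
Joint ranges: [-179.16, 179.16], [-48.56, 103.87], [-65.8, 70.77], [-126.05, 130.52], [-82.76, 87.17], [-180, 180]. Speed limits (degrees/s): [127.2, 127.2, 147.25, 180, 180, 180].

INTERFACE

Orientations are given as [roll, pitch, yaw] about the fixed x, y, z axes, in that order (R = Rz(yaw) Ry(pitch) Rx(roll)).
In Python, from workcell import sensors, camera, camera_params, ticket, bot gives the robot as it stands.
- The arm moves only by the shell command python3 -m jog 'ROWS' [FORCE]. ROWS is JSON, a list that holds one entry, the list of rows, each a list of 5 numbers: the shift along the world's x, y, z in units of 50 mm (1.0 is 50 mm), then the turn about the world's z in units of 5 degrees (1.0 is 5 degrees), then the opening, from 0 (shut) to 1 (fully open). In form: [[[tx, ty, tz, yaw, grip], ...]]. A call has 1 to 8 rows; each row shifts and turns the commanded pose from where the row before left it; what a row does not reach is not made up. A row lasts 1/10 s, in which the tool goes at most 50 mm and 8.59 degrees, less where a joint would pass 70% of its speed; a pose out of reach is approached as far as the arm can. A call is refused whole if a number of a shift passes 1 or a number of a turn 1, either way. A call with a gripper value outside its range is refused whole. The fingers move at their own pace and stop on an object; FORCE is the grip in N (left out, the last holds). Time passes only in rows, so rows that do not move let the fingers close. It gives the time, the measured TCP pose, the force, the opening and the grip force at its end, in the units of the state.
- sensors.get_obs(): the state, without advancing time (a new reading comes with each control period).
- camera(name): name is "side" or "top"; returns the picture (420x560x3 uint8, blue, green, red); there is no depth.
- camera_params(name): a dict with "fx", "fy", "cx", "cy" (pixels), "k1" (the pictures are not rectified: a ray, as slopes to the right and down, at radius r is drawn at 1 + k1 r^2 times it, then the intrinsics apply), "T" (4x4, takes a point from camera to world coordinates). Camera axes: x right, y down, z forward; pixel columns grow to the right and rows downward; lengths in m; the calibration is good to about 2 mm. A picture is of the moment at which its call begins. camera_params takes no time and is no camera call.
- ticket.job_done(): hands the job in; it is judged then, once.
The state is a dict: "time": time; "q": joint angles; "qd": joint speeds; "joint_efforts": joint torques, N m; "ee_pos": TCP position; "tcp_rot": TCP orientation; "wrist_force": force on the tool from outside, world axes, zero at the start; "torque": the same for the moment, N m; "opening": finger opening in m; "grasp_force": force on a finger pad.
Only numpy, scipy, OpenCV 4.12 (cv2) and the standard library are available. Lean on these libraries where they do the work, as an engineer would, in place of code of your own. Each camera call takes 0.05 s, during which the arm holds its last target. There are 200 camera calls.

TASK

Slide the blue sanding block forward, flat on the tray and without lifting it, until it lies wholly and squarely on the suction grille just ahead of it. Then press down the green or yellow key at that end of the extractor's key bank until it stays down and the red off key beside it pops up. Leave the keys of the other side and the other things on the tray alone.

Things in the scene. Friction and masses are not known exactly. Their poses are not given: they have to be found in the camera images.
- console: Dust extractor fixed on the tray: white key tower with four keys in a row (150 wide, 110 deep, 45 mm high), grey pot behind it (90 across, 58 high), on each side a flat dark slotted grille with a grey duct (26 high) along its rear. Origin: middle of the tower's front edge on the tray surface (12 mm above the table). x points to the rear, away from the robot, y to the left (green key end), z up.
- grille_left (a point): Centre of the left grille, on the tray surface; the grille is flush with the tray (no step), 110 mm along x and 150 mm along y, axes as the console's. The front face of the duct lies 46 mm beyond this point in x and stops the block.
- grille_right (a point): Centre of the right grille; otherwise like grille_left.
- on_left (a joint): Green key, leftmost (+y) in the bank, turns on the left grille. Value: travel straight down in m, 0 = up (cap top 65 mm above the tray surface, 20 mm above the housing), 0.012 = fully down on its stop. The push is 3 to 4 N at first and falls; past half-way (6 mm) the key snaps down by itself and stays down, and the red key beside it rises just as far; let go sooner it comes back up.
- off_left (a joint): Red off key just right of the green one, interlocked with it. Value: its rise in m, 0 = down (cap top 53 mm above the tray surface), as at the start, 0.012 = popped up (65 mm).
- off_right (a joint): Red off key just left of the yellow one, interlocked with it; values as off_left.
- on_right (a joint): Yellow key, rightmost (-y) in the bank, turns on the right grille; same mechanism and values as on_left.
- on_left_top (a point): Green key: centre of the top face of that key's cap, 60 mm along the console's x, 28 mm wide; the four keys are 38 mm apart (moves with the key); axes as the console's
- off_left_top (a point): Left red key: centre of the top face of that key's cap, 60 mm along the console's x, 28 mm wide; the four keys are 38 mm apart (moves with the key); axes as the console's
- off_right_top (a point): Right red key: centre of the top face of that key's cap, 60 mm along the console's x, 28 mm wide; the four keys are 38 mm apart (moves with the key); axes as the console's
- on_right_top (a point): Yellow key: centre of the top face of that key's cap, 60 mm along the console's x, 28 mm wide; the four keys are 38 mm apart (moves with the key); axes as the console's
- block_center (a point): Centre (half-way up) of the blue sanding block with a dark rubber sole: 60 mm along its x, 100 mm along its y, 35 mm high, about 0.16 kg, loose on the tray in front of (on the robot's side of) either the left or the right grille, its long side roughly along the console's y. The tin stands in front of the other grille.
- block: The same sanding block; origin at the centre of its underside.
- tin_center (a point): Round aluminium tin with snap lid, 80 mm across, 41 mm high; point on its axis 20 mm up; stands in front of the grille that is not used, bystander, loose
- palette: White ceramic palette disk with paint dabs, 90 mm across, 12 mm thick; origin at the centre of its underside; lies nearer the robot than the block, between block and tin, bystander, loose
- bowl: Black magnetic parts bowl, 100 mm across, 32 mm high; origin under its centre; behind the left duct, bystander, loose
- jar: Jar with orange cap, 56 mm across, 62 mm high; origin under its centre; behind the right duct, bystander, loose
- scribe: Steel scribe, 150 mm long, about 11 mm thick, along x; origin under its middle; near the tray's left edge, bystander, loose
- file: Flat orange sanding stick, 150 x 22 x 6 mm, along x; origin under its middle; near the tray's right edge, bystander, loose
Mind the look-alikes: they are no part of the job. There is more than one size of the block; the job needs the smallest.

How it is judged:
By the outcome, as a careful person would: the job done as asked, in the order asked, and still so for the second after the job is handed in, with the robot touching nothing.
It also fails if it takes over 40 s, if anything falls off the work surface, if the arm or the gripper's body presses on something with over 40 N, if the wrist force passes 120 N, or if a joint passes its speed limit or range.

## Working session

There is one attempt and no reset: what is moved stays moved. The work goes in short steps, Python scripts to look and compute and a shell command to move; the robot and the scene stay as the last step left them, time stands still between calls to the robot, and variables do not carry over. Pictures are saved under pics/ and viewed, at most 10 in all, crops included, and the job is handed in when it is done.

```bash
mkdir -p pics; cat > h.py <<'E'
import numpy as np, cv2
from workcell import sensors, camera, camera_params, ticket, bot
def ray(cam,u,v):
    p=camera_params(cam); xd=np.array([(u-p["cx"])/p["fx"],(v-p["cy"])/p["fy"]]); x=xd.copy()
    for _ in range(20): x=xd/(1+p["k1"]*(x@x))
    T=np.array(p["T"]); return T[:3,3],T[:3,:3]@np.array([x[0],x[1],1])
def onz(cam,u,v,z):
    o,d=ray(cam,u,v); return o+d*(z-o[2])/d[2]
def proj(cam,P):
    p=camera_params(cam); T=np.array(p["T"]); c=T[:3,:3].T@(np.array(P)-T[:3,3]); x=c[:2]/c[2]
    x=x*(1+p["k1"]*(x@x)); return np.array([x[0]*p["fx"]+p["cx"],x[1]*p["fy"]+p["cy"]])
E
python3 - <<'E'
from h import *
a=camera("top");b=camera("side");cv2.imwrite("pics/top0.png",a);cv2.imwrite("pics/side0.png",b)
for c in("top","side"):print(np.round(camera_params(c)["T"],3))
print(sensors.get_obs())
E
```

```text
[[-0.019 -0.996  0.093  0.398]
 [-1.     0.018 -0.007  0.102]
 [ 0.005 -0.093 -0.996  1.307]
 [ 0.     0.     0.     1.   ]]
[[-0.996 -0.069  0.056  0.458]
 [-0.087  0.621 -0.779  1.029]
 [ 0.019 -0.781 -0.625  0.836]
 [ 0.     0.     0.     1.   ]]
{'time': 0.1, 'q': array([ 6.30269276e+01,  5.00633921e+00,  1.00394155e+01,  9.50985747e+01,
       -1.10122309e-03,  9.00021570e+01]), 'qd': array([-0.0180326 , -0.01406482,  0.15622264, -0.02296868, -0.00673576,
       -0.01644513]), 'joint_efforts': array([ 1.26599671e-04, -5.21563947e+01,  4.65653229e+01,  1.60124648e-02,
        1.39933590e-05, -3.34099332e-05]), 'ee_pos': array([0.2493796 , 0.48999212, 0.23067318]), 'tcp_rot': array([-1.79934502e+02,  1.10368817e-03,  1.53024772e+02]), 'wrist_force': array([-0.1920328 ,  0.0132612 , -0.05266465]), 'torque': array([-0.01751982, -0.07238614, -0.00857242]), 'grasp_force': 0.0, 'opening': 0.08538451633220234}
```

View pics/top0.png

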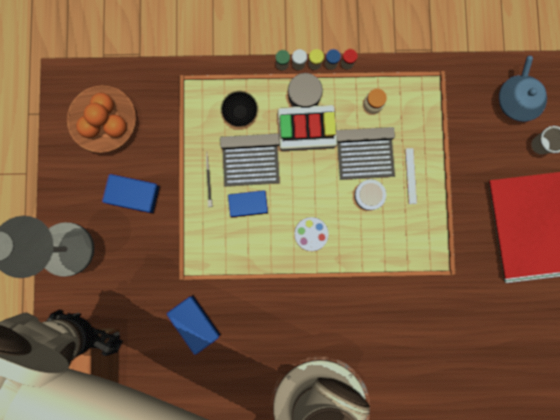

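View pics/side0.png

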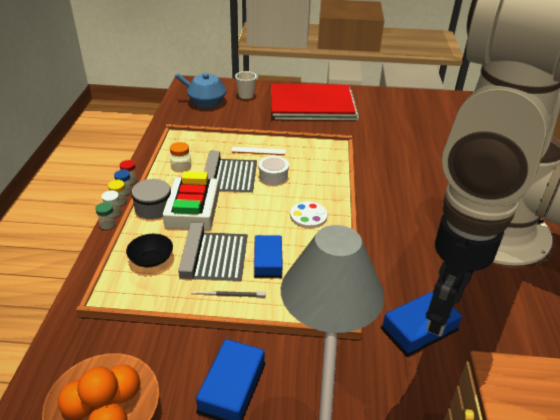

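The top view shows three blue blocks: (248,204) on the tray in front of the left grille, (130,194) on the table and (193,325) on the table. The one at (248,204) fits, because it is the smallest, lies on the tray and sits in front of the left grille, with the tin at (370,195) in front of the right one. I'll measure it and confirm in an enlarged crop.

```bash
python3 - <<'E'
from h import *
a=cv2.imread("pics/top0.png");b=cv2.imread("pics/side0.png")
def blobs(cam,img,m,z,roi=None,n=4,amin=60):
    if roi: k=np.zeros_like(m);k[roi[1]:roi[3],roi[0]:roi[2]]=1;m=m*k
    cs,_=cv2.findContours(m,cv2.RETR_EXTERNAL,cv2.CHAIN_APPROX_NONE)
    for c in sorted(cs,key=cv2.contourArea)[::-1][:n]:
        if cv2.contourArea(c)<amin: continue
        P=np.array([onz(cam,*p[0],z)[:2] for p in c]).astype(np.float32)
        (cx,cy),s,ang=cv2.minAreaRect(P*1000)
        print(cam,np.round(cv2.minAreaRect(c)[0],1),"world",round(cx,1),round(cy,1),"size",np.round(s,1),"ang",round(ang,1))
H=cv2.cvtColor(a,cv2.COLOR_BGR2HSV)
print("blue");blobs("top",a,cv2.inRange(H,(105,130,50),(130,255,255)),.047,(90,150,290,360))
print("tray-block closeness only above; green key");blobs("top",a,cv2.inRange(H,(50,120,60),(85,255,255)),.077,(270,100,345,150),2)
print("red");blobs("top",a,cv2.inRange(H,(0,150,60),(8,255,255))|cv2.inRange(H,(172,150,60),(180,255,255)),.065,(270,100,345,150),3)
print("yellow");blobs("top",a,cv2.inRange(H,(24,150,120),(34,255,255)),.077,(322,108,338,142),2)
g=cv2.inRange(H,(0,0,0),(180,110,255));g=cv2.morphologyEx(g,cv2.MORPH_CLOSE,np.ones((5,5)))
print("grilles+ducts");blobs("top",a,g,.012,(215,148,285,192),1);blobs("top",a,g,.012,(334,140,400,186),1)
c1=cv2.resize(a[90:250,190:350],None,fx=3.7,fy=3.7,interpolation=cv2.INTER_CUBIC)
cv2.imwrite("pics/c1.png",c1)
E
```

```text
blue
top [192.9 324.7] world 220.7 319.7 size [126.   77.9] ang 35.0
top [129.9 192.9] world 560.0 482.2 size [128.8  75.1] ang 76.8
top [247.5 203.4] world 527.4 177.4 size [55.9 93.4] ang 5.3
tray-block closeness only above; green key
top [286.3 126.1] world 722.2 73.3 size [58.3 27.3] ang 2.1
red
top [314.4 125.3] world 726.0 0.1 size [61.4 32.9] ang 2.2
top [299.8 126.2] world 724.4 38.0 size [61.1 33.2] ang 2.8
yellow
grilles+ducts
top [249.5 169.5] world 622.5 173.1 size [185.9 116.8] ang 89.0
top [366.5 162.5] world 635.9 -142.5 size [177.2 122.7] ang 89.0
```

View pics/c1.png

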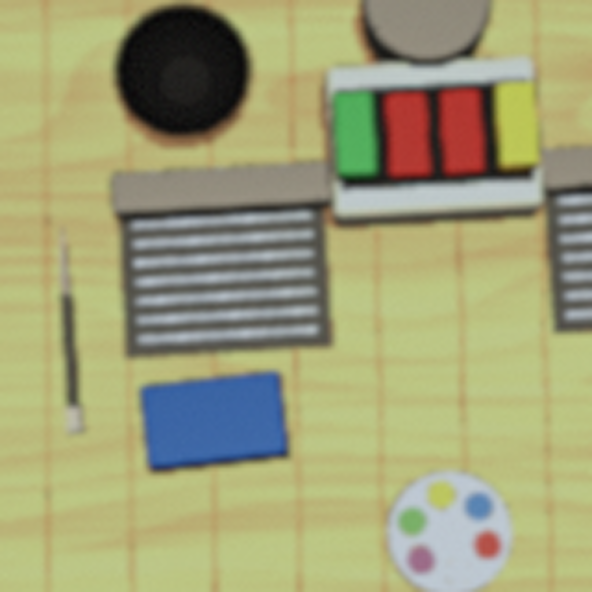

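The crop shows the plain blue block (centre about 215,420 in the crop). At about 94x56 mm it is clearly the smallest; the other two measure about 127x77. The left grille and its duct lie just ahead of it, and the green key is at (357,133). Next: the grille frame.

```bash
python3 - <<'E'
from h import *
a=cv2.imread("pics/top0.png")
# grille front corners (crop -> px)
f=lambda x,y:onz("top",190+(x+.5)/3.7-.5,90+(y+.5)/3.7-.5,.012)[:2]
L,R=f(127,355),f(331,345); print("front corners",L,R,np.linalg.norm(L-R))
d=(L-R)/np.linalg.norm(L-R); yaw=np.degrees(np.arctan2(-d[0],d[1])); print("edge yaw",yaw)
# console from keys: yaw from duct/tower front edge at top z=.057
t=lambda x,y,z:onz("top",190+(x+.5)/3.7-.5,90+(y+.5)/3.7-.5,z)[:2]
A,B=t(334,216,.057),t(541,206,.057); e=A-B; print("tower front",A,B,np.linalg.norm(e),np.degrees(np.arctan2(-e[0],e[1])))
D,E_=t(115,213,.038),t(330,203,.038); e=D-E_; print("duct top front",D,E_,np.degrees(np.arctan2(-e[0],e[1])))
# block in side view
b=cv2.imread("pics/side0.png");H=cv2.cvtColor(b,cv2.COLOR_BGR2HSV)
G=np.array([.5*(L+R)[0],.5*(L+R)[1],.012]);
for c,P in(("side",[.5274,.1774,.047]),("side",[.722,.0733,.077]),("side",[*L,.012]),("side",[*R,.012])):print(proj(c,P))
m=cv2.inRange(H,(50,120,60),(80,255,255));m[:190]=0;m[220:]=0;m[:,:165]=0;m[:,215:]=0
ys,xs=np.nonzero(m);print("green side",xs.mean(),ys.mean())
c=np.cos(np.radians(2.5));s=np.sin(np.radians(2.5))
G=(L+R)/2+.055*np.array([c,s]);print("grille centre",G)
r=np.array([.5274,.1774])-G;print("block in grille frame",r@[c,s],r@[-s,c])
E
```

```text
front corners [0.57994146 0.24171423] [0.58456032 0.09414051] 0.1476459875622263
edge yaw 1.7926972274227353
tower front [0.66954752 0.09059316] [ 0.67412168 -0.05525493] 0.14591980173687624 1.7963497188122899
duct top front [0.67863727 0.24663281] [0.68316663 0.09309921] 1.6897773611018343
[268.68286523 249.57778469]
[187.77539562 202.58517291]
[240.51314967 280.93426138]
[247.1468744  234.50497885]
green side 186.1831831831832 206.56756756756758
grille centre [0.63719854 0.17032644]
block in grille frame -0.1093854961345422 0.011856177293922918
```

```bash
python3 -m jog '[[[0,-1,0,1,0.6],[0,-1,0,1,0.6],[0,-1,0,1,0.6],[0,-1,0,1,0.6],[0.5,-1,0,1,0.6],[0.5,-1,0,1,0.6],[0.5,0,0,0.4,0.6]]]'
```

```text
time: 0.8
ee_pos: [0.3192, 0.1975, 0.2323]
tcp_rot: [180.0, 0.1, -175.1]
wrist_force: [0.7, 1.1, 0.2]
opening: 0.0514
grasp_force: 0.0
```

```bash
python3 -m jog '[[[0.9,-0.14,-0.4,-0.62,0.6],[0.9,-0.14,-0.6,0,0.6],[0.8,-0.14,-0.8,0,0.6],[0,0,-1,0,0.6],[0,0,-0.9,0,0.6],[0,0,-0.5,0,0.6],[0,0,0,0,0.6],[0,0,0,0,0.6]]]'; python3 - <<'E'
from h import *
a=camera("top");b=camera("side")
cv2.imwrite("pics/s1.png",np.hstack([cv2.resize(a[130:270,180:340],None,fx=2.5,fy=2.5),cv2.resize(b[180:320,160:320],None,fx=2.5,fy=2.5)]))
E
```

```text
time: 1.6
ee_pos: [0.4403, 0.1818, 0.0293]
tcp_rot: [-180.0, -0.0, -178.1]
wrist_force: [-0.6, -0.0, 1.3]
opening: 0.0511
grasp_force: 0.0
```

View pics/s1.png

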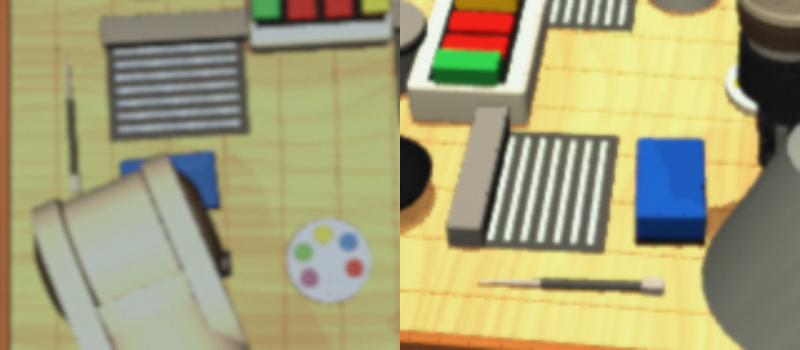

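The block is untouched. In the right panel it sits at about (670,190), with the fingers behind it at about (770,140). Now the push begins.

```bash
python3 -m jog '[[[0.3,-0.1,-0.18,0,0.6],[0.3,0,0,0,0.6],[0.2,0,0,0,0.6],[0.2,0.005,0,0,0.6],[0.2,0.005,0,0,0.6],[0.2,0.005,0,0,0.6],[0.2,0.005,0,0,0.6],[0.2,0.005,0,0,0.6]]]'; python3 -m jog '[[[0.2,0.005,0,0,0.6],[0.2,0.005,0,0,0.6],[0.2,0.005,0,0,0.6],[0.15,0.005,0,0,0.6],[0,0,0,0,0.6]]]'; python3 - <<'E'
from h import *
b=camera("side");cv2.imwrite("pics/s2.png",cv2.resize(b[180:320,160:320],None,fx=4,fy=4))
E
```

```text
time: 2.5
ee_pos: [0.531, 0.1781, 0.0197]
tcp_rot: [-180.0, -0.0, -178.1]
wrist_force: [-2.1, -0.3, 1.9]
opening: 0.0513
grasp_force: 1.1
time: 3.0
ee_pos: [0.5689, 0.179, 0.0195]
tcp_rot: [-180.0, 0.0, -178.2]
wrist_force: [-0.0, -0.4, -0.9]
opening: 0.0511
grasp_force: 0.0
```

View pics/s2.png

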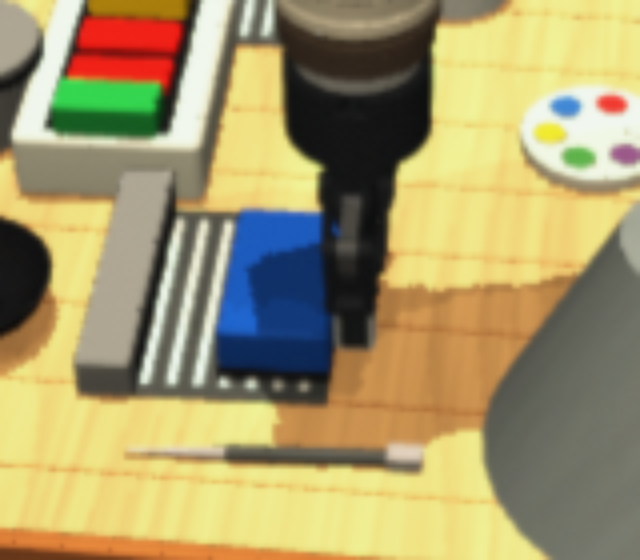

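The block's rear edge (about 330,380) is now just at the grille's front edge, so it needs about 23 mm more. It is moving squarely. I'll push gently, back off, lift and look.

```bash
python3 -m jog '[[[0.15,0.005,0,0,0.6],[0.13,0.005,0,0,0.6],[0.1,0,0,0,0.6],[0.06,0,0,0,0.6],[0.03,0,0,0,0.6],[0,0,0,0,0.6]]]'; python3 -m jog '[[[-0.3,0,0,0,0.6],[-0.5,0,0.2,0,0.3],[-0.3,0,1,0,0],[0,-0.6,1,0,0],[-1,-1,0.5,0,0],[-1,-1,0,0,0],[-1,-1,0,0,0],[0,0,0,0,0]]]';  python3 - <<'E'
from h import *
a=camera("top");b=camera("side")
cv2.imwrite("pics/top3.png",a)
H=cv2.cvtColor(a,cv2.COLOR_BGR2HSV);m=cv2.inRange(H,(105,130,50),(130,255,255));m[:140]=0;m[225:]=0;m[:,:210]=0;m[:,300:]=0
cs,_=cv2.findContours(m,cv2.RETR_EXTERNAL,cv2.CHAIN_APPROX_NONE);c=max(cs,key=cv2.contourArea)
P=np.array([onz("top",*p[0],.047)[:2] for p in c]).astype(np.float32);print(cv2.minAreaRect(P*1000))
cv2.imwrite("pics/s3.png",np.hstack([cv2.resize(a[90:230,190:350],None,fx=2.5,fy=2.5),cv2.resize(b[180:320,160:320],None,fx=2.5,fy=2.5)]))
E
```

```text
time: 3.65
ee_pos: [0.5915, 0.1795, 0.0197]
tcp_rot: [-180.0, 0.0, -178.1]
wrist_force: [0.5, -0.1, 0.0]
opening: 0.0509
grasp_force: 0.0
time: 4.45
ee_pos: [0.4297, 0.0472, 0.1378]
tcp_rot: [-180.0, 0.0, -178.3]
wrist_force: [1.2, -0.0, 0.3]
opening: -0.0001
grasp_force: 0.0
((629.5802001953125, 178.67691040039062), (96.80683898925781, 60.87315368652344), 89.08368682861328)
```

View pics/s3.png

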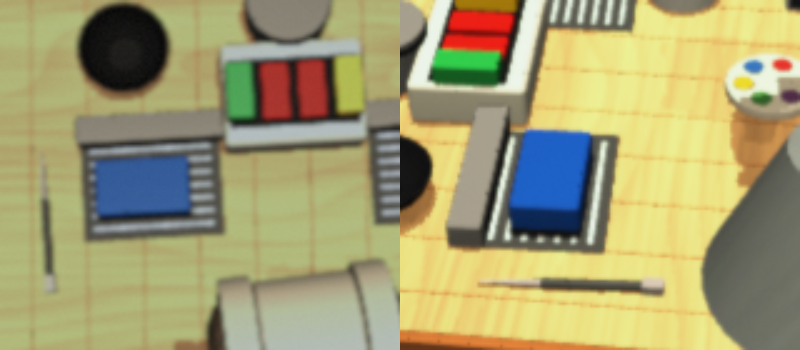

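The block lies wholly on the grille and parallel to it: in the left panel its front edge runs (97,219)-(190,214) against the grille's (87,238)-(223,231). Next is the green key at about (0.722, 0.076). I'll turn the tool 90° so its narrow side crosses the key, and press near the cap's front.

```bash
python3 -m jog '[[[0.4,0.04,0,-1,0],[0.4,0.04,0,-1,0],[0.4,0.04,0,-1,0],[0.4,0.04,0,-1,0],[0.4,0.04,0,-1,0],[0.4,0.04,0,-1,0],[0.4,0.04,0,-1,0],[0.4,0.04,0,-1,0]]]'; python3 -m jog '[[[0.4,0.04,0,-1,0],[0.4,0.04,0,-1,0],[0.4,0.04,0,-1,0],[0.4,0.04,0,-1,0],[0.4,0.04,0,-1,0],[0.3,0.04,0,-1,0],[0.1,0.04,0,-1,0],[0,0,0,-1,0]]]';  python3 -m jog '[[[0,0,0,-1,0],[0,0,0,-1,0],[0,0,0,0,0],[0,0,0,0,0]]]'
```

```text
time: 5.35
ee_pos: [0.5946, 0.0669, 0.1363]
tcp_rot: [-180.0, -0.0, 141.7]
wrist_force: [-1.1, 1.0, 0.3]
opening: 0.0003
grasp_force: 0.0
time: 6.15
ee_pos: [0.7143, 0.0812, 0.1352]
tcp_rot: [-179.9, -0.0, 101.7]
wrist_force: [-0.1, -0.3, -0.2]
opening: 0.0004
grasp_force: 0.0
time: 6.55
ee_pos: [0.7133, 0.0806, 0.1363]
tcp_rot: [-180.0, -0.0, 92.0]
wrist_force: [0.4, 0.5, 0.2]
opening: -0.0
grasp_force: 0.0
```

```bash
python3 -m jog '[[[-0.1,-0.06,-0.4,0,0],[0,0,-0.4,0,0],[0,0,-0.26,0,0],[0,0,0,0,0]]]'; python3 - <<'E'
from h import *
b=camera("side");cv2.imwrite("pics/s4.png",cv2.resize(b[130:270,130:290],None,fx=4,fy=4))
E
```

```text
time: 6.95
ee_pos: [0.707, 0.0769, 0.0816]
tcp_rot: [-179.8, 0.0, 91.9]
wrist_force: [-0.4, -0.1, -0.2]
opening: 0.0
grasp_force: 0.0
```

View pics/s4.png

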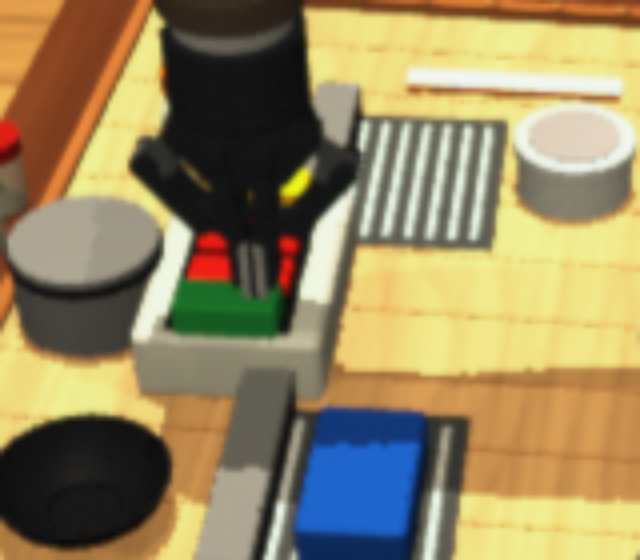

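The fingertips (about 255,295) are over the front half of the green cap and clear of the red key. Pressing now.

```bash
python3 -m jog '[[[0,0,-0.08,0,0],[0,0,-0.06,0,0],[0,0,-0.06,0,0],[0,0,-0.06,0,0],[0,0,-0.06,0,0],[0,0,-0.03,0,0],[0,0,0,0,0]]]';  python3 -m jog '[[[0,0,0.2,0,0],[0,0,0.6,0,0],[0,0,1,0,0],[-1,0,0.6,0,0],[-1,-0.5,0,0,0],[-1,-0.5,0,0,0],[-1,-0.5,0,0,0],[-1,0,0,0,0]]]'; python3 -m jog '[[[-1,0,0,0,0],[0,0,0,0,0],[0,0,0,0,0]]]'; python3 - <<'E'
from h import *
a=camera("top");b=camera("side")
cv2.imwrite("pics/s5.png",np.hstack([cv2.resize(a[70:230,190:350],(400,400)),cv2.resize(b[150:310,130:290],(400,400))]))
E
```

```text
time: 7.7
ee_pos: [0.7075, 0.0767, 0.066]
tcp_rot: [-179.9, 0.0, 91.9]
wrist_force: [-0.2, -0.7, 0.0]
opening: 0.0005
grasp_force: 0.0
time: 8.5
ee_pos: [0.4793, 0.008, 0.1831]
tcp_rot: [179.9, 0.0, 91.8]
wrist_force: [-1.2, -0.2, 1.4]
opening: -0.0002
grasp_force: 0.0
time: 8.8
ee_pos: [0.4306, 0.0096, 0.1841]
tcp_rot: [179.8, 0.0, 91.9]
wrist_force: [0.6, 0.2, -0.2]
opening: 0.0001
grasp_force: 0.0
```

View pics/s5.png

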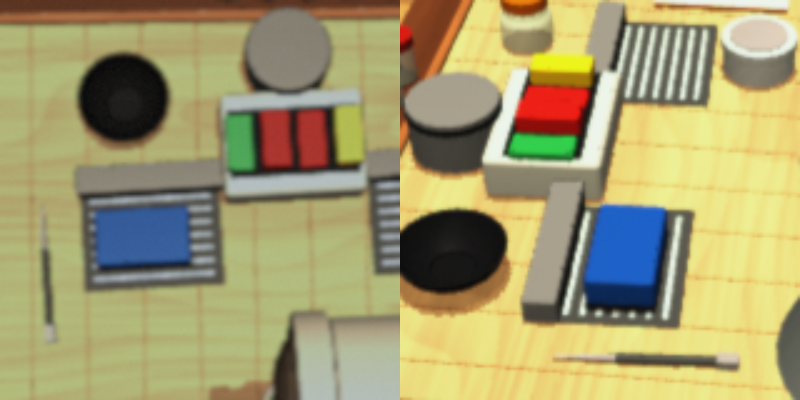

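The green key (545,145) is down and stays down, and the red key beside it (550,118) has popped up with its side face showing. The yellow key is still up, and the block lies square on the grille. The arm is clear.

```bash
python3 -c "
from workcell import ticket;print(ticket.job_done())"
```

```text
the job is handed in; nothing more can be done
None
```

The job is handed in: the smallest blue block was slid flat onto the left grille and lies wholly and squarely on it, the green key is latched down with its red off key popped up, and nothing else was moved.

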